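Set the slide gate of the bench feeder to its clip

TASK

Set the outlet of the sample feeder with the orange handle: pull its stiff slide gate straight out along the rails until the middle of the handle stands right beside the red clip on the rail, then let go. Leave the blue-handled feeder's gate where it is.

Things in the scene. Friction and masses are not known exactly. Their poses are not given: they have to be found in the camera images.
- orange_grip (a point): Grip point of the orange handle, an upright block 18 mm thick (its x), 30 mm wide (its y), from z = 0.082 to 0.140; the point lies on its centre line at z = 0.115 and moves with the gate. Its z is up; its x is level and points from handle to hopper: the gate pulls out along its -x. Both sides (its +y and -y) are free to pinch from above.
- orange_feeder: The feeder, fixed to the bench; origin under the hopper's axis at z = 0, axes as orange_grip's. Round aluminium hopper, radius 45 mm, top z = 0.155. Gate shut, the handle is at x = -0.095, y = 0. Level rails, 10 mm wide, at y = +-0.055, top z = 0.075, run forward to a low end bar at x = -0.19. Near the handle nothing but the hopper is higher than z = 0.083.
- red_clip: Red plastic clip, 10 mm along the rail, 30 mm across, top z = 0.083, fixed on the orange feeder's rail at the handle's +y side. Origin: its middle, 57 mm to +y of the gate's centre line, z = 0.072; axes as orange_grip's. The handle's centre line must come right beside it (x of the handle in the clip's frame = 0). At the start it lies 17 to 60 mm forward (-x) of the handle.
- orange_gate (a joint): How far the orange-handled gate is pulled out, m: 0 shut, 0.075 the outer stop. It starts shut or open by up to 8 mm. Sliding friction about 9 N all along; it stays where it is left.
- blue_grip (a point): The same grip point on the blue handle of a second, identical feeder (same sizes and axes) without a clip. It stands shut, about 0.15 to 0.4 m beside the orange one, to its left or right, and must not be moved.

How it is judged (in metres and radians):
At the end, for the whole second after the job is handed in: The centre line of the orange handle stands beside the middle of the red clip within 10 mm along the rail, the gate is at rest, and the blue handle is within 8 mm of where it started (x of orange_grip in the frame of red_clip between -0.01 and 0.01 m and velocity of joint orange_gate between -0.005 and 0.005 m/s and distance of blue_grip from where it was at the start of the episode below 0.008 m); the robot touches nothing.
It fails at once if the blue-handled gate is moved by more than 8 mm (distance of blue_grip from where it was at the start of the episode above 0.008 m).
It also fails if it takes over 26 s, if anything falls off the work surface, if the arm or the gripper's body presses on something with over 40 N, if the wrist force passes 120 N, or if a joint passes its speed limit or range.

ROBOT

A 7-joint arm with a two-finger parallel gripper is mounted at the origin on the work surface; the furniture and walls round the work are solid. World frame = base frame: x ahead of the robot, y to its left, z up, the work surface at z = 0. Lengths are in m, angles in degrees, forces in N, time in s.
With the tool pointing down it reaches from about 0.425 to 0.875 m from the base axis. Payload 4.7 kg.
Tool frame: the origin (TCP) lies midway between the tips of the shut fingers; the grasp point (between the pads) lies env.grip_point_offset behind it (env.grip_point_offset is the distance from the TCP to the grasp point, in m); x points along the fingers, y is the direction in which the jaws open and shut, and the axes are right-handed (so a half turn about x gives the same grasp; the last joint's range is limited). The gripper opens to 87 mm and grips with 3 to 60 N. Pads are 19 mm wide; open, the fingers measure 117 mm over their backs; the gripper's body (75 mm by 190 mm) begins 51 mm behind the grasp point.
Start: joints at [72.256, 18.392, -4.016, 83.108, 1.295, 78.541, -3.26], TCP at [0.207, -0.616, 0.223] pointing down, gripper open.
Joint ranges: [-163.93, 163.93], [-17.29, 119.83], [-79.2, 71.16], [3.27, 140.29], [-89.18, 269.18], [5.43, 117.66], [-154.24, 154.24]. Speed limits (degrees/s): [147.25, 147.25, 180, 180, 180, 180, 180].

INTERFACE

Orientations are given as [roll, pitch, yaw] about the fixed x, y, z axes, in that order (R = Rz(yaw) Ry(pitch) Rx(roll)).
In Python, from cell import readout, read_camera, camera_params, sign_off, spot_in, pinpoint, env gives the robot as it stands.
- The arm moves only by the shell command python3 -m pendant 'ROWS' [OPENING] [FORCE]. ROWS is a JSON object of lists of equal length, an entry for each row: "xyz": the shift along the world's x, y, z in m, a list of three; "turn": the turn about the world's z in rad. A call has 1 to 10 rows; each row shifts and turns the pose as measured when the row begins; what a row does not reach is not made up. A row lasts 1/8 s, in which the tool goes at most 62.5 mm and 10.7 degrees, less where a joint would pass 70% of its speed; a pose out of reach is approached as far as the arm can. A call is refused whole if a number of a shift passes 0.0625 or a number of a turn 0.188, either way. A call with a gripper value outside its range is refused whole. OPENING is the opening, from 0 (shut) to 1 (fully open), set as the call begins (- or left out, the last holds). The fingers move at their own pace and stop on an object; FORCE is the grip in N (left out, the last holds). Time passes only in rows, so rows that do not move let the fingers close. It gives the time, the measured TCP pose, the force and the opening at its end, in the units of the state.
- readout.get_obs(): the state, without advancing time (a new reading comes with each control period).
- read_camera(name): name is "scene" or "top"; returns the picture (480x640x3 uint8, red, green, blue); there is no depth.
- camera_params(name): a dict with "fx", "fy", "cx", "cy" (pixels), "rvec" (rotation vector, rad) and "tvec" (3), from world to camera coordinates, as OpenCV has them. Camera axes: x right, y down, z forward; pixel columns grow to the right and rows downward; lengths in m; the calibration is good to about 2 mm. A picture is of the moment at which its call begins. camera_params takes no time and is no camera call.
- sign_off(): hands the job in, once; it reports no verdict.
Trained networks look in the newest picture that a camera, given by its name, has taken for a name from the list of things; names that differ only in an ending like _2 or _b are one class to them, and where a whole thing is asked for, a point or a joint stands for the part that bears it (a point fixed in the world has none). Each returns a list of dicts, best first, with "score" (0 to 1); they miss things now and then, are a little off and sometimes report something else, mostly with a low value. They report only what shows in the picture. A call takes as long as a camera call.
- spot_in(camera, name): "at" ([x, y, z] in m, in the coordinates of the camera as it stood for that picture, good to about 4 mm: the middle of the surface that is visible of it).
- pinpoint(camera, name): "at" ([x, y, z] in m, in the coordinates of the camera as it stood for that picture, good to about 4 mm: a listed point, or the origin of a listed thing).
The state is a dict: "time_s": time; "qpos": joint angles; "joint_velocities": joint speeds; "effort": joint torques, N m; "tool_pos": TCP position; "tool_rot": TCP orientation; "force": force on the tool from outside, world axes, zero at the start; "wrist_torque": the same for the moment, N m; "grip_width": finger opening in m.
Only numpy, scipy, OpenCV 4.12 (cv2) and the standard library are available. Lean on these libraries where they do the work, as an engineer would, in place of code of your own. Each camera call takes 0.05 s, during which the arm holds its last target.

## Working session

There is one attempt and no reset: what is moved stays moved. The work goes in short steps, Python scripts to look and compute and a shell command to move; the robot and the scene stay as the last step left them, time stands still between calls to the robot, and variables do not carry over. Pictures are saved under pics/ and viewed, and the job is handed in when it is done.

```bash
mkdir -p pics
cat > h.py <<'E'
import numpy as np, cv2
from cell import *
def toW(cam,p):
    c=camera_params(cam);R=cv2.Rodrigues(np.array(c["rvec"],float))[0]
    return R.T@(np.array(p,float)-np.array(c["tvec"],float))
def px(cam,P):
    c=camera_params(cam);K=np.array([[c["fx"],0,c["cx"]],[0,c["fy"],c["cy"]],[0,0,1.]])
    return cv2.projectPoints(np.array(P,float).reshape(-1,1,3),np.array(c["rvec"],float),np.array(c["tvec"],float),K,None)[0].reshape(-1,2)
def ray(cam,uv,z):
    c=camera_params(cam);R=cv2.Rodrigues(np.array(c["rvec"],float))[0]
    o=-R.T@np.array(c["tvec"],float);d=R.T@np.array([(uv[0]-c["cx"])/c["fx"],(uv[1]-c["cy"])/c["fy"],1])
    return o+d*(z-o[2])/d[2]
def snap(cam,name):
    im=read_camera(cam);cv2.imwrite(f"pics/{name}.png",im[:,:,::-1]);return im
E
python3 - <<'E'
from h import *
np.set_printoptions(precision=4,suppress=True)
print(readout.get_obs(),env.grip_point_offset)
for c in("top","scene"):
    snap(c,c+"0")
    for n in("orange_grip","red_clip","orange_feeder","blue_grip"):
        for r in pinpoint(c,n)[:2]: 
            w=toW(c,r["at"]);print(c,n,round(r["score"],2),w,px(c,w)[0])
E
```

```text
{'time_s': 0.0, 'qpos': array([72.2566, 18.4385, -4.0145, 83.1758,  1.2961, 78.5393, -3.2598]), 'joint_velocities': array([-0.0673,  0.0785, -0.0479, -0.0759, -0.0059,  0.12  ,  0.1223]), 'effort': array([ -0.0004, -49.1285,  -0.404 , -31.2525,  -0.0637,   0.0439,
         0.0002]), 'tool_pos': array([ 0.2066, -0.6157,  0.2215]), 'tool_rot': array([-86.2289,  89.8914, 112.3237]), 'force': array([-0.3584, -0.1151, -0.3118]), 'wrist_torque': array([-0.0052, -0.0045,  0.0082]), 'grip_width': 0.08694364435105818} 0.0187
top orange_grip 0.61 [ 0.5186 -0.175   0.1147] [441.3886 230.8486]
top red_clip 0.66 [ 0.4487 -0.1355  0.0731] [410.8706 279.708 ]
top orange_feeder 0.85 [ 0.6078 -0.163   0.0017] [420.8503 185.1503]
top blue_grip 0.86 [0.4927 0.0874 0.1184] [260.9053 247.0531]
scene orange_grip 0.95 [ 0.5102 -0.1774  0.1148] [349.7005 161.7919]
scene red_clip 0.38 [ 0.4513 -0.1328  0.0695] [366.3155 200.2284]
scene orange_feeder 0.7 [ 0.6131 -0.1588 -0.0012] [302.9178 190.6574]
scene blue_grip 0.9 [0.4936 0.0895 0.1145] [297.2713 261.6493]
```

View pics/top0.png

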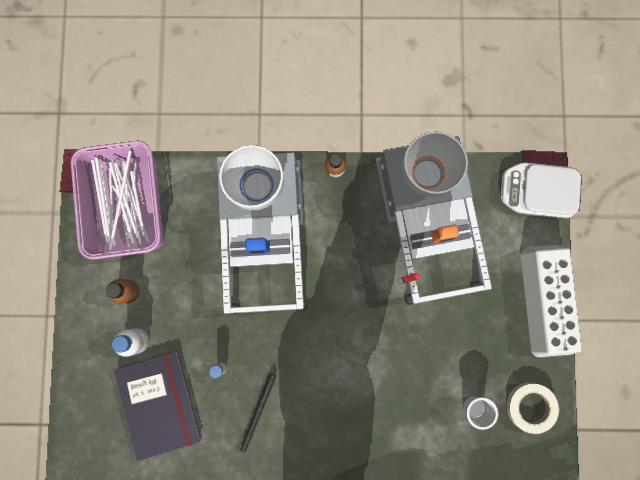

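View pics/scene0.png

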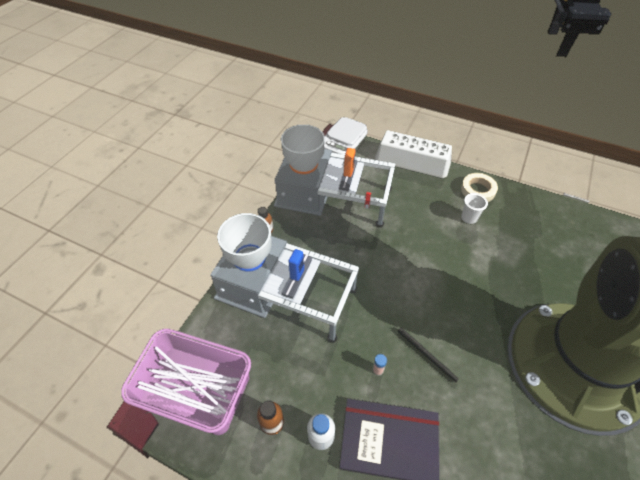

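The top view shows the orange handle at about (446,233), the red clip at (411,278) and the rails' end bar from about (408,300) to (490,291). The blue handle is at (257,245). The feeder is yawed by several degrees, so next I'll work out the axis and positions.

Run:
```python
from h import *
np.set_printoptions(precision=4,suppress=True)
t=cv2.imread("pics/top0.png");c=t[120:320,360:520];cv2.imwrite("pics/crop0.png",cv2.resize(c,None,fx=3.7,fy=3,interpolation=cv2.INTER_CUBIC)) if 0 else cv2.imwrite("pics/crop0.png",cv2.resize(c,None,fx=3,fy=3,interpolation=cv2.INTER_CUBIC))
for cam in("top","scene"):
    im=cv2.imread(f"pics/{cam}0.png");hsv=cv2.cvtColor(im,cv2.COLOR_BGR2HSV)
    g=px(cam,[0.515,-0.176,0.115])[0];k=px(cam,[0.45,-0.134,0.075])[0]
    for nm,lo,hi,ctr,r in(("or",8,18,g,30),("red",0,6,k,20),("red2",174,180,k,20)):
        m=cv2.inRange(hsv,(lo,150,80),(hi,255,255));mm=np.zeros_like(m);cv2.circle(mm,tuple(int(v) for v in ctr),r,255,-1);m&=mm
        ys,xs=np.nonzero(m)
        if len(xs): 
            print(cam,nm,len(xs),xs.mean(),ys.mean(),xs.min(),xs.max(),ys.min(),ys.max())
            print(cv2.minAreaRect(np.c_[xs,ys].astype(np.float32)))
# model fit using pinpoints (top and scene mean)
```

```text
top or 312 444.87820512820514 233.13782051282053 432 458 225 242
((444.8280944824219, 232.88108825683594), (12.846906661987305, 26.603803634643555), 74.47589111328125)
top red 89 410.55056179775283 277.5842696629214 403 418 273 282
((410.5412902832031, 277.63763427734375), (5.746957778930664, 15.229437828063965), 73.3007583618164)
scene or 187 349.331550802139 161.475935828877 345 354 149 175
((349.3558654785156, 161.87351989746094), (8.053133010864258, 26.383596420288086), 4.39870548248291)
scene red 25 367.72 196.36 366 370 193 200
((367.8077087402344, 196.4615478515625), (2.941741943359375, 7.648529052734375), 11.309932708740234)
```

View pics/crop0.png

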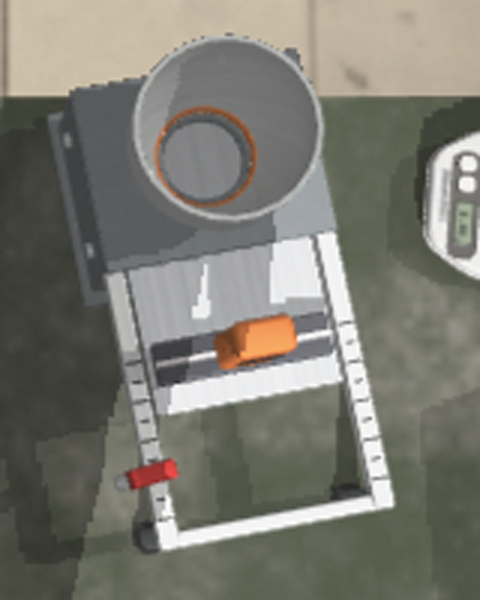

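The crop shows the rails from (107,272) to (163,550) and from (335,232) to (393,503), which I'll use for the yaw.

Run:
```python
from h import *
np.set_printoptions(precision=4,suppress=True)
f=lambda u,v,z:ray("top",(360+u/3,120+v/3),z)[:2]
a,b,c,d=[f(*q,.075) for q in((107,272),(163,550),(335,232),(393,503))]
for n,p in(("L",a-b),("R",c-d),("bar",b-d)): print(n,np.linalg.norm(p),np.degrees(np.arctan2(p[1],p[0])))
print("bar mid",(b+d)/2)
tf=f(271,337,.14);cl=f(151,474,.083)
print("top face",tf,"clip",cl, ray("top",(410.55,277.6),.080), "orig orange blob",ray("top",(444.9,233.1),.125))
for y in np.radians([9,11,13]):
    X=np.array([np.cos(y),np.sin(y)]);Y=np.array([-X[1],X[0]])
    # feeder origin from bar mid outer edge x~-.195
    o=(b+d)/2+X*.195
    print(np.degrees(y),"feeder",o,"handle in feeder",(tf-o)@X,(tf-o)@Y,"clip",(cl-o)@X,(cl-o)@Y,"diff",(tf-cl)@X)
```

```text
L 0.1431310914875488 10.9476883051577
R 0.1400959377322867 10.807523712250113
bar 0.11803809886465559 101.87811753654562
bar mid [ 0.4254 -0.1979]
top face [ 0.5136 -0.183 ] clip [ 0.4509 -0.1334] [ 0.4516 -0.1342  0.08  ] orig orange blob [ 0.5141 -0.1781  0.125 ]
9.0 feeder [ 0.618  -0.1674] handle in feeder -0.10559810330995405 0.0009724930690043504 clip -0.15974820309097765 0.05971149941567829 diff 0.05415009978102361
11.0 feeder [ 0.6169 -0.1607] handle in feeder -0.10561862501120439 -0.002148180546228994 clip -0.1576857762562242 0.058444854813601316 diff 0.0520671512450198
13.0 feeder [ 0.6154 -0.1541] handle in feeder -0.10574804414973313 -0.005266236934368598 clip -0.15566881105528688 0.05710700415867372 diff 0.049920766905553755
```

Three checks agree: yaw about 11°, handle at about (0.514,-0.180), and clip about 52 mm forward. I'll approach above the handle and turn the jaws by about −0.13 rad.

```bash
python3 -m pendant '{"xyz":[[0.031,0.044,0],[0.031,0.044,0],[0.031,0.044,0],[0.031,0.044,0],[0.031,0.044,0],[0.031,0.044,0],[0.031,0.044,0],[0.031,0.044,0],[0.031,0.044,0],[0.028,0.04,0]],"turn":[-0.013,-0.013,-0.013,-0.013,-0.013,-0.013,-0.013,-0.013,-0.013,-0.013]}' 1 40
python3 - <<'E'
from h import *
from scipy.spatial.transform import Rotation as Ro
np.set_printoptions(precision=4,suppress=True)
s=readout.get_obs();R=Ro.from_euler("xyz",s["tool_rot"],degrees=True).as_matrix()
print(s["time_s"],s["tool_pos"],R[:,0],np.degrees(np.arctan2(R[1,1],R[0,1])),s["qpos"])
E
```

```text
time_s: 1.75
tool_pos: [0.5174, -0.17, 0.2243]
tool_rot: [102.2, 89.6, -67.6]
force: [0.6, -0.6, 0.6]
grip_width: 0.0874
1.75 [ 0.5174 -0.17    0.2243] [ 0.0027 -0.0065 -1.    ] -79.7622299655121 [ 40.1065   6.8056 -26.8669  97.5223   3.4997  76.1882 -67.1825]
```

```bash
python3 -m pendant '{"xyz":[[-0.003,-0.01,0],[0,0,-0.025],[0,0,0]],"turn":[0.013,0,0]}'
python3 - <<'E'
from h import *
snap("top","t1");snap("scene","s1")
s=readout.get_obs();print(s["tool_pos"])
a=cv2.imread("pics/t1.png")[120:320,340:540];b=cv2.imread("pics/s1.png")[60:260,240:440]
cv2.imwrite("pics/c1.png",cv2.resize(np.hstack([a,b]),None,fx=2,fy=2))
for n in("orange_grip","red_clip"):
  for c in("top","scene"):
    for r in pinpoint(c,n)[:1]:print(c,n,r["score"],toW(c,r["at"]))
E
```

```text
time_s: 2.12
tool_pos: [0.5165, -0.1762, 0.1997]
tool_rot: [116.1, 89.6, -52.3]
force: [-0.7, 1.2, 0.3]
grip_width: 0.0871
[ 0.51795598 -0.17713442  0.20199584]
scene orange_grip 0.97 [ 0.51286846 -0.18181368  0.11311155]
top red_clip 0.59 [ 0.45109158 -0.13532082  0.0727013 ]
scene red_clip 0.54 [ 0.4506255  -0.13263616  0.0715366 ]
```

View pics/c1.png

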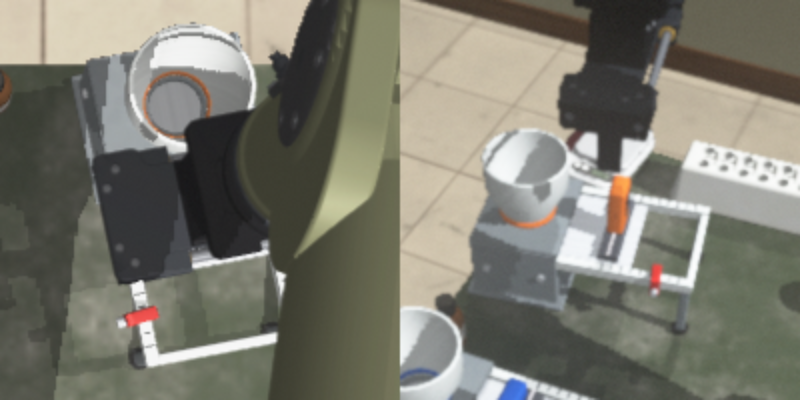

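The gripper is over the handle, and the scene network again gives the handle at (0.513,-0.182). I'll descend and close.

```bash
python3 -m pendant '{"xyz":[[-0.004,-0.003,-0.03],[0,0,-0.03],[0,0,-0.025],[0,0,-0.018],[0,0,0]],"turn":[0,0,0,0,0]}' && python3 -m pendant '{"xyz":[[0,0,0],[0,0,0],[0,0,0],[0,0,0]],"turn":[0,0,0,0]}' 0 40
```

```text
time_s: 3.05
tool_pos: [0.5161, -0.1814, 0.1]
tool_rot: [133.3, 88.9, -35.2]
force: [0.6, 1.0, 0.5]
grip_width: 0.0873
time_s: 3.55
tool_pos: [0.5184, -0.1821, 0.1033]
tool_rot: [136.0, 88.6, -32.6]
force: [-0.4, -0.1, 0.5]
grip_width: 0.0551
```

```bash
python3 -m pendant '{"xyz":[[-0.003,0,-0.004],[-0.001,0,-0.001],[-0.001,0,-0.001],[0,0,-0.001]],"turn":[0,0,0,0]}'
python3 - <<'E'
from h import *
from scipy.spatial.transform import Rotation as Ro
s=readout.get_obs();R=Ro.from_euler("xyz",s["tool_rot"],degrees=True).as_matrix()
print(R[:,0],np.degrees(np.arctan2(R[1,1],R[0,1])),s["grip_width"],s["force"])
E
```

```text
time_s: 4.05
tool_pos: [0.5138, -0.1799, 0.098]
tool_rot: [143.9, 88.6, -24.8]
force: [-3.5, -3.4, 8.4]
grip_width: 0.03
[ 0.02164631 -0.00997994 -0.99971588] -78.62684988301115 0.030027797918625743 [-3.484006   -3.40209588  8.4473486 ]
```

Gripped at 30.0 mm, which matches the handle's width. Now the pull.

```bash
python3 -m pendant '{"xyz":[[-0.008,-0.0016,0],[-0.008,-0.0016,0],[-0.008,-0.0016,0],[-0.008,-0.0016,0],[-0.008,-0.0016,0]],"turn":[0,0,0,0,0]}'
```

```text
time_s: 4.68
tool_pos: [0.4862, -0.1854, 0.0981]
tool_rot: [162.2, 87.1, -6.3]
force: [10.3, -2.2, -6.5]
grip_width: 0.0299
```

```bash
python3 -m pendant '{"xyz":[[-0.008,-0.0016,0],[-0.007,-0.0014,0],[0,0,0]],"turn":[0,0,0]}'
python3 - <<'E'
from h import *
snap("top","t2");snap("scene","s2")
s=readout.get_obs();print(s["tool_pos"],s["force"],s["grip_width"])
a=cv2.imread("pics/t2.png")[150:350,340:540];b=cv2.imread("pics/s2.png")[100:300,260:460]
cv2.imwrite("pics/c2.png",cv2.resize(np.hstack([a,b]),None,fx=2,fy=2))
X=np.array([np.cos(.195),np.sin(.195)])
for c in("top","scene"):
  g=pinpoint(c,"orange_grip")[:1];k=pinpoint(c,"red_clip")[:1]
  for r in g+k:print(c,r["score"],toW(c,r["at"]),toW(c,r["at"])[:2]@X)
E
```

```text
time_s: 5.05
tool_pos: [0.4753, -0.1875, 0.098]
tool_rot: [165.2, 86.6, -3.2]
force: [-1.5, -2.5, 4.2]
grip_width: 0.0297
[ 0.47525949 -0.18752838  0.09802986] [ 1.43695322 -0.68923381  1.5853971 ] 0.029781475420954582
top 0.38 [0.49123373 0.09215723 0.11635669] 0.49978069058414676
scene 0.69 [ 0.47707295 -0.18819558  0.11211028] 0.4315653001667306
scene 0.41 [ 0.45197383 -0.13197049  0.07090503] 0.4178364102900979
```

View pics/c2.png

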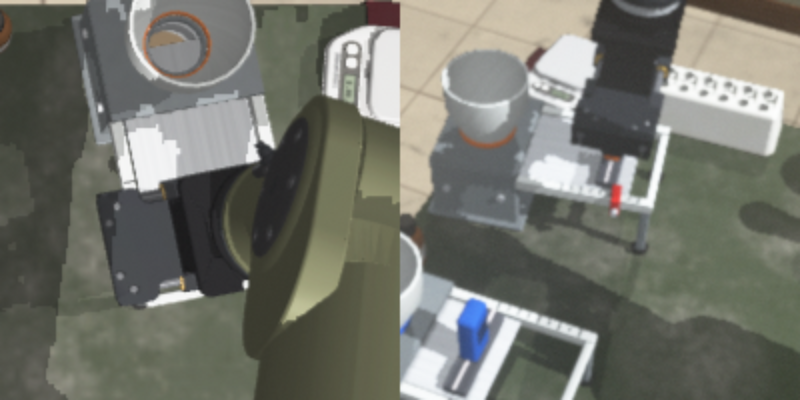

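Moved 39 mm by the tool's reading. The scene network puts the clip another 14 mm on, and the initial estimate leaves 13 mm.

```bash
python3 -m pendant '{"xyz":[[-0.008,-0.0016,0],[-0.008,-0.0016,0],[0,0,0]],"turn":[0,0,0]}'
python3 - <<'E'
from h import *
s=readout.get_obs();print(s["tool_pos"],s["tool_pos"][:2]@[.981,.194]-np.array([.5138,-.1799])@[.981,.194])
snap("scene","s3")
X=np.array([np.cos(.195),np.sin(.195)])
for n in("orange_grip","red_clip"):
  for r in pinpoint("scene",n)[:1]:print(r["score"],toW("scene",r["at"]),toW("scene",r["at"])[:2]@X)
E
```

```text
time_s: 5.72
tool_pos: [0.4641, -0.1898, 0.098]
tool_rot: [165.9, 85.9, -2.4]
force: [-3.2, -2.1, 5.8]
grip_width: 0.0303
[ 0.46413785 -0.18975127  0.09803398] -0.0506297142335953
0.72 [ 0.46190443 -0.18902509  0.11406676] 0.41652352420425565
0.65 [ 0.45270141 -0.13417622  0.07217601] 0.4181228061777878
```

Within about 2 mm by every measure. I'll release and rise straight up.

```bash
python3 -m pendant '{"xyz":[[0,0,0],[0,0,0],[0,0,0],[0,0,0],[0,0,0]],"turn":[0,0,0,0,0]}' 0.85 && python3 -m pendant '{"xyz":[[0,0,0.02],[0,0,0.03],[0,0,0.04],[0,0,0.04],[0,-0.05,0.02],[0.01,-0.06,0],[0.01,-0.06,0],[0,-0.06,0],[0,-0.06,0],[0,-0.05,0]],"turn":[0,0,0,0,0,0,0,0,0,0]}'
python3 - <<'E'
from h import *
np.set_printoptions(precision=4,suppress=True)
X=np.array([np.cos(.195),np.sin(.195)])
for c in("top","scene"):
  snap(c,c+"4")
  for n in("orange_grip","red_clip","blue_grip"):
    for r in pinpoint(c,n)[:1]:w=toW(c,r["at"]);print(c,n,r["score"],w,w[:2]@X)
a=cv2.imread("pics/top4.png")[150:350,340:540];b=cv2.imread("pics/scene4.png")[100:300,260:460]
cv2.imwrite("pics/c4.png",cv2.resize(np.hstack([a,b]),None,fx=2,fy=2))
E
```

```text
time_s: 6.5
tool_pos: [0.4654, -0.1893, 0.098]
tool_rot: [164.9, 85.8, -3.3]
force: [-0.6, -0.3, -0.1]
grip_width: 0.0702
time_s: 7.75
tool_pos: [0.4872, -0.5339, 0.2546]
tool_rot: [162.0, 85.6, -5.5]
force: [0.5, 1.1, 0.1]
grip_width: 0.0738
top orange_grip 0.97 [ 0.466  -0.1861  0.1108] 0.42114311196872095
top red_clip 0.41 [ 0.4508 -0.1367  0.0706] 0.41580193077775646
top blue_grip 0.56 [0.4929 0.0923 0.119 ] 0.5014947019032903
scene orange_grip 0.95 [ 0.4602 -0.1916  0.1159] 0.4143054805527689
scene red_clip 0.59 [ 0.4541 -0.135   0.0709] 0.41933944413657726
scene blue_grip 0.82 [0.4898 0.094  0.1163] 0.49877711538514474
```

View pics/c4.png

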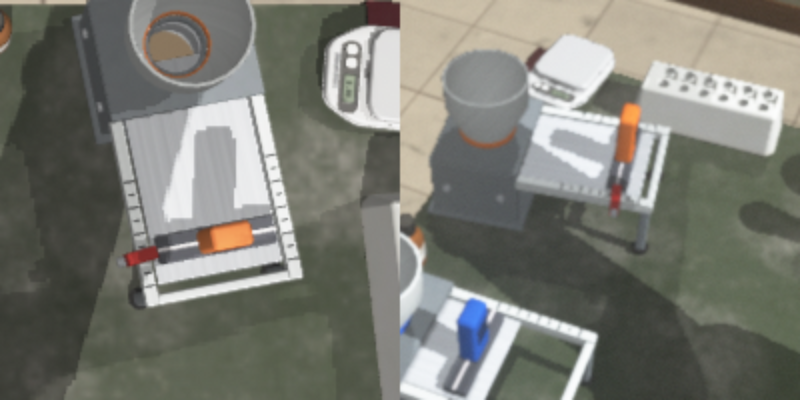

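The top crop shows the handle's cross bar, from (155,250) to (275,228), running straight into the clip at (140,256), so they are aligned. The arm is clear and the blue handle hasn't moved.

```bash
python3 -m pendant '{"xyz":[[0,0,0],[0,0,0]],"turn":[0,0]}' && python3 -c "
from cell import sign_off;print(sign_off())"
```

```text
time_s: 8.4
tool_pos: [0.4899, -0.5275, 0.2572]
tool_rot: [161.6, 85.4, -5.5]
force: [0.2, 1.5, -0.4]
grip_width: 0.0739
the job is handed in; nothing more can be done
None
```

I pinched the orange handle from above and pulled the gate about 51 mm straight out along its rails, which run about 11° off the world x axis. I then released it, moved the arm clear and handed the job in at 8.4 s.

**Orange handle:** the last checks put it beside the clip, within the 10 mm tolerance. The two cameras disagreed: top read +5 mm and scene −5 mm, for a mean of about 0. The picture shows the handle's cross bar in line with the clip. Just before release the scene camera read −1.6 mm.

**Blue handle:** the network readings stayed within about 6 mm of the first ones, roughly the networks' own scatter. The arm never went near it.

**Gate at rest:** I didn't measure the gate's speed directly. The arm was well clear with only noise-level force when I handed in.

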